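# Gauge the depth of a bore with a pin and set the tally

### The arm

A 6-joint arm with a two-finger parallel gripper is mounted at the origin on a cart in front of the work surface, level with it; the furniture and walls round the work are solid. World frame = base frame: x ahead of the robot, y to its left, z up, the work surface at z = 0. Lengths are in m, angles in rad, forces in N, time in s.
With the tool pointing down it reaches from about 0.25 to 0.775 m from the base axis. Payload 4 kg.
Tool frame: the origin (TCP) lies at the centre of the arm's flange, where the gripper is bolted on; the fingertips stand 199 mm ahead of it and the grasp point (between the pads) lies 180 mm ahead of it (robot.tcp_to_tips is the z of the fingertips in the tool frame, in m); z points along the fingers, y is the line along which they close (so a half turn about z gives the same grasp; the last joint's range is limited). The gripper opens to 94 mm and grips with 3 to 60 N. Pads are 16 mm wide; open, the fingers measure 119 mm over their backs; the gripper's body (75 mm by 177 mm) begins 78 mm behind the grasp point.
Start: joints at [-1.38, 0.087, 1.371, -0, 1.684, -0.103], TCP at [0.159, -0.526, 0.405] pointing down, gripper open.
Joint ranges: [-3.1, 3.1], [-0.76, 2.03], [0.27, 2.55], [-1.08, 4.22], [0.17, 2.65], [-2.57, 2.57]. Speed limits (rad/s): [2.79, 2.79, 3.14, 3.14, 3.14, 3.14].

### API

Orientations are given as [roll, pitch, yaw] about the fixed x, y, z axes, in that order (R = Rz(yaw) Ry(pitch) Rx(roll)).
In Python, from bench import robot gives the robot as it stands.
- The arm moves only by the tool play_rows, never from a script. Its arguments are lists of equal length, an entry for each row: "translation": the shift along the tool's x, y, z scaled (see below), a list of three; "twist": the turn, a rotation vector about the tool's x, y, z scaled (see below), a list of three; "gripper": the opening, from -1 (shut) to 1 (fully open). A call has 1 to 8 rows; each row shifts and turns the commanded pose from where the row before left it, along the tool's axes as they then stand; what a row does not reach is not made up. The controller multiplies each number of a shift by 0.04 m and each number of a turn by 0.1 rad. A row lasts 1/10 s, in which the tool goes at most 50 mm and 8.59 degrees, less where a joint would pass 70% of its speed; a pose out of reach is approached as far as the arm can. A call with a number of a shift or a turn outside -1 to 1 is refused whole. A call with a gripper value outside its range is refused whole. The fingers move at their own pace and stop on an object; the grip force is fixed at half the most. Time passes only in rows, so rows that do not move let the fingers close. It gives the time, the measured TCP pose, the force, the opening and the grip force at its end, in the units of the state.
- robot.get_obs(): the state, without advancing time (a new reading comes with each control period).
- robot.snapshot(name): name is "side" or "top"; returns the picture (420x560x3 uint8, red, green, blue); there is no depth.
- robot.camera_model(name): a dict with "camera_matrix" (3x3 intrinsics, pixels), "k1" (the pictures are not rectified: a ray, as slopes to the right and down, at radius r is drawn at 1 + k1 r^2 times it, then the intrinsics apply), "rvec" (rotation vector, rad) and "tvec" (3), from world to camera coordinates, as OpenCV has them. Camera axes: x right, y down, z forward; pixel columns grow to the right and rows downward; lengths in m; the calibration is good to about 2 mm. A picture is of the moment at which its call begins. camera_model takes no time and is no camera call.
- robot.close_job(): hands the job in; it is judged then, once.
Trained networks look in the newest picture that a camera, given by its name, has taken for a name from the list of things; names that differ only in an ending like _2 or _b are one class to them, and where a whole thing is asked for, a point or a joint stands for the part that bears it (a point fixed in the world has none). Each returns a list of dicts, best first, with "score" (0 to 1); they miss things now and then, are a little off and sometimes report something else, mostly with a low value. They report only what shows in the picture. A call takes as long as a camera call.
- robot.recognise(name, camera): "centre" ([x, y, z] in m, in world coordinates, good to about 4 mm: the middle of the surface that is visible of it).
- robot.spot_point(name, camera): "centre" ([x, y, z] in m, in world coordinates, good to about 4 mm: a listed point, or the origin of a listed thing).
The state is a dict: "time": time; "joint_positions": joint angles; "qvel": joint speeds; "joint_torque": joint torques, N m; "tool_pos": TCP position; "ee_rot": TCP orientation; "wrist_force": force on the tool from outside, world axes, zero at the start; "wrist_torque": the same for the moment, N m; "width": finger opening in m; "finger_force": force on a finger pad.
Only numpy, scipy, OpenCV 4.12 (cv2) and the standard library are available. Lean on these libraries where they do the work, as an engineer would, in place of code of your own. Each camera call takes 0.05 s, during which the arm holds its last target. There are 200 camera calls.

### The job

Take the depth pin from its stand and push it, gently but right down, to the bottom of the bore in the valve block, and leave it standing there. Then see where its black ring has come to rest: if the ring has gone in below the block's top face the bore is deep enough, so slide the tally all the way left; if the ring still shows above the face, slide it all the way right. Do not shift the other tools.

Things in the scene. Friction and masses are not known exactly. Their poses are not given: they have to be found in the camera images.
- depth_pin: The steel depth pin, 102 mm long, 90 g, upright in its stand. Origin at the centre of its lower end, z along the pin to the head. A nose 5 mm long and 5 mm thick, then a shoulder 8.8 mm wide that tapers out over 4 mm to the 10 mm shank; from 70 mm up a round head, diameter 16, height 32 mm, with fine dark grip rings. It stands 25 mm deep in the stand's hole with 2 mm of play.
- pin_head (a point): Centre of the pin's head, 86 mm above the tip: the place to grip it from above, 16 mm across in every direction.
- pin_groove (a point): Middle of the pin's 2 mm wide black ring on the shank, 40 mm above the tip (the mark to read).
- pin_tip (a point): Lower end of the pin, on its axis.
- pin_stand: The pin's wooden stand, a fixed block 46 x 46 x 30 mm with one upright hole, 12 mm in diameter and 25 mm deep. Origin at the centre of its underside.
- valve_block: The aluminium valve block, 70 x 70 x 60 mm, fixed, with one blind bore in the middle of its top. Origin at the centre of its underside. A tight rubber seal ring sits in the bore, 8 to 16 mm below the face: the pin's nose passes through it, its shoulder lands on it and carries it down against a steady drag of about 6 N. The ring stays where it is left and holds the pin up there.
- bore_mouth (a point): Centre of the bore's mouth in the block's top face, 60 mm above the table. Bore 12.5 mm in diameter; its flat bottom, a dead stop for the nose, is 31 to 37 mm below the face in a block that is too shallow and 43 to 49 mm in one that is deep enough; which, is not known beforehand. More than 30 N of push on block or bottom does damage.
- tally (a joint): Position of the tally, a black upright slide on a low aluminium track, in m: 0 = at its right end (-y), 0.060 = at its left end (+y) as the robot sees it. It starts near the middle, moves along the track with about 1.5 N of friction and stays where it is left.
- tally_grip (a point): Centre of the tally's grip, 36 mm above the table. The grip measures 28 mm across the track (its x axis), 20 mm along the track (its y axis, pointing to the left end) and 40 mm in height (its top is 54 mm above the table). The fixed track below it is 110 mm long, 40 mm wide and 14 mm high.
- v_block: Bystander: a dark loose steel V-block 45 x 68 x 55 mm. Origin at the centre of its underside.
- tip_holder: Bystander: a small loose steel block with upright copper tips, 34 x 50 x 43 mm. Origin at the centre of its underside.
- outside_micrometer: Bystander: a loose outside micrometer lying on the table, 47 x 155 x 16 mm. Origin at the centre of its underside.

How it is judged:
By the outcome, as a careful person would: the job done as asked, in the order asked, and still so for the second after the job is handed in, with the robot touching nothing.
It also fails if it takes over 58 s, if anything falls off the work surface, if the arm or the gripper's body presses on something with over 40 N, if the wrist force passes 120 N, or if a joint passes its speed limit or range.

## Working session

There is one attempt and no reset: what is moved stays moved. The work goes in short steps, Python scripts to look and compute and a tool call to move; the robot and the scene stay as the last step left them, time stands still between calls to the robot, and variables do not carry over. Pictures are saved under pics/ and viewed, at most 10 in all, crops included, and the job is handed in when it is done.

Besides the shell and the picture viewer there is one more tool, called after "Emit:" in YAML: its name, and indented under it one key for each argument. play_rows: Moves the arm, as the interface text tells. Its arguments: {"type":"object","properties":{"translation":{"type":"array","items":{"type":"array","items":{"type":"number","minimum":-1,"maximum":1}}},"twist":{"type":"array","items":{"type":"array","items":{"type":"number","minimum":-1,"maximum":1}}},"gripper":{"type":"array","items":{"type":"number"}}},"required":["translation","twist","gripper"]}

```bash
mkdir -p pics; ls
cat > h.py <<'E'
from bench import robot
import cv2,numpy as np
def snap(c,f,crop=None,s=1):
    im=robot.snapshot(c)[...,::-1]
    if crop: a,b,d,e=crop; im=im[b:e,a:d]
    cv2.imwrite('pics/'+f,cv2.resize(im,None,fx=s,fy=s,interpolation=cv2.INTER_CUBIC))
def M(c):
    m=robot.camera_model(c);return np.array(m['camera_matrix']),m['k1'],cv2.Rodrigues(np.array(m['rvec'],float))[0],np.array(m['tvec'],float).ravel()
def proj(c,P):
    K,k,R,t=M(c);p=R@np.array(P)+t;p=p[:2]/p[2];p=p*(1+k*(p@p));return (K@np.r_[p,1])[:2].round(1)
def unproj(c,uv,z):
    K,k,R,t=M(c);d=(np.linalg.inv(K)@np.r_[uv,1])[:2];p=d.copy()
    for _ in range(20):p=d/(1+k*(p@p))
    r=R.T@np.r_[p,1];o=-R.T@t;return (o+r*(z-o[2])/r[2]).round(4)
E
python3 - <<'E'
from h import *
snap('top','t0.png');snap('side','s0.png')
for c in('top','side'):
    K,k,R,t=M(c);print(c,(-R.T@t).round(3))
    for n in['pin_head','pin_groove','bore_mouth','tally_grip','pin_stand','valve_block','v_block','tip_holder','outside_micrometer']:
        print(n,[(r['centre'],r['score']) for r in robot.spot_point(n,c)[:2]])
print(robot.get_obs())
E
```

```text
pics
top [ 0.436 -0.013  1.103]
pin_head [([0.5449, 0.2336, 0.0909], 0.54)]
pin_groove [([0.5468, 0.23, 0.0456], 0.53)]
bore_mouth [([0.5893, -0.0289, 0.0569], 0.86)]
tally_grip [([0.5123, -0.2578, 0.037], 0.73), ([0.3743, -0.0227, -0.0], 0.39)]
pin_stand [([0.5459, 0.2281, -0.0007], 0.82), ([0.7116, 0.165, 0.0004], 0.44)]
valve_block [([0.5477, 0.225, 0.0001], 0.75), ([0.5896, -0.0254, -0.0014], 0.66)]
v_block [([0.7145, 0.1641, 0.0022], 0.6)]
tip_holder []
outside_micrometer [([0.3746, -0.0232, -0.0018], 0.94), ([0.5894, -0.0276, 0.0546], 0.72)]
side [ 1.075 -0.998  0.683]
pin_head []
pin_groove [([0.5866, -0.0261, 0.0596], 0.71), ([0.5456, 0.2248, 0.048], 0.56)]
bore_mouth [([0.5891, -0.0261, 0.0583], 0.95)]
tally_grip [([0.5048, -0.2544, 0.0332], 0.51), ([0.5466, 0.2262, 0.0947], 0.32)]
pin_stand [([0.5458, 0.222, 0.0004], 0.58), ([0.546, 0.2267, 0.0052], 0.55)]
valve_block [([0.5911, -0.0231, 0.0042], 0.96), ([0.5455, 0.2285, -0.0051], 0.53)]
v_block [([0.7138, 0.1617, -0.0015], 0.63), ([0.5423, 0.2265, 0.048], 0.54)]
tip_holder [([0.7332, -0.1598, 0.0015], 0.89)]
outside_micrometer [([0.3775, -0.0203, 0.001], 0.7)]
{'time': 1.0, 'joint_positions': array([-1.38010782e+00,  8.72019027e-02,  1.37066983e+00, -3.00937106e-05,
        1.68359595e+00, -1.03118495e-01]), 'qvel': array([-0.00130657, -0.0001136 ,  0.00035235, -0.00011458,  0.00034579,
       -0.00068371]), 'joint_torque': array([-3.09692086e-05, -3.40049243e+01, -3.02609074e+01,  7.20914500e-02,
        2.36568495e-02, -3.75853077e-06]), 'tool_pos': array([ 0.15926174, -0.52644366,  0.40472016]), 'ee_rot': array([3.14147142e+00, 4.26078771e-05, 2.93803613e-01]), 'wrist_force': array([ 0.34982088, -0.52255256, -0.15706227]), 'wrist_torque': array([-0.02138474,  0.03433302, -0.00887882]), 'finger_force': 0.0, 'width': 0.0938967888564653}
```

View pics/t0.png

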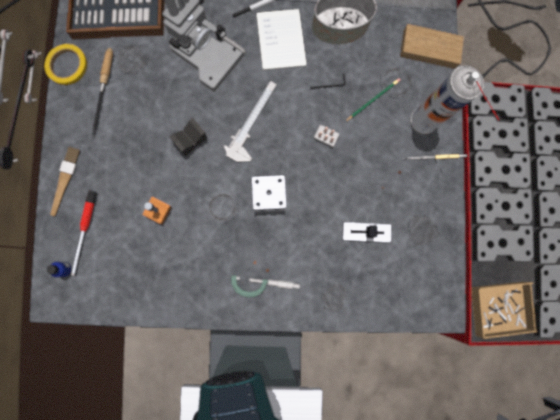

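View pics/s0.png

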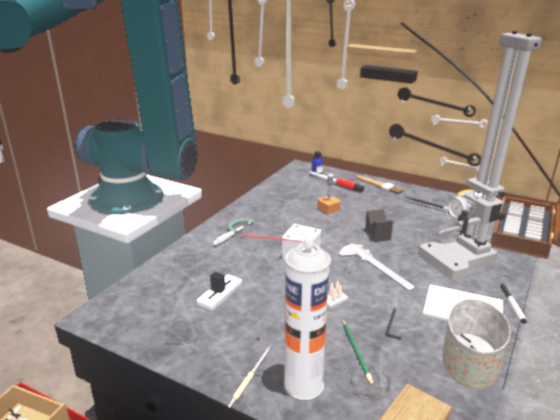

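Top view: pin in the orange stand at about (150,207), bore at (268,192), tally at (371,232). Side view: the spray can partly covers the block at (303,235), so depth will also be judged from tool height and force. First I turn the yaw to 0 and travel.

Emit:
play_rows:
  translation:
    - [0,0,0]
    - [0,0,0]
    - [0,0,0]
    - [0.45,-0.9,0]
    - [0.45,-0.9,0]
    - [0.45,-0.9,0]
    - [0.45,-0.9,0]
    - [0.45,-0.9,0]
  twist:
    - [0,0,0.98]
    - [0,0,0.98]
    - [0,0,0.98]
    - [0,0,0]
    - [0,0,0]
    - [0,0,0]
    - [0,0,0]
    - [0,0,0]
  gripper: [1,1,1,1,1,1,1,1]

```text
time: 1.8
tool_pos: [0.2497, -0.3449, 0.4048]
ee_rot: [3.141, -0.0, -0.001]
wrist_force: [0.1, 0.3, -0.0]
width: 0.0942
finger_force: 0.0
```

Emit:
play_rows:
  translation:
    - [0.5,-0.9,0]
    - [0.5,-0.9,0]
    - [0.5,-0.9,0]
    - [0.5,-0.9,0]
    - [0.5,-0.9,0]
    - [0.5,-0.9,0]
    - [0.5,-0.9,0]
    - [0.5,-0.9,0]
  twist:
    - [0,0,0]
    - [0,0,0]
    - [0,0,0]
    - [0,0,0]
    - [0,0,0]
    - [0,0,0]
    - [0,0,0]
    - [0,0,0]
  gripper: [1,1,1,1,1,1,1,1]

```text
time: 2.6
tool_pos: [0.4097, -0.0568, 0.405]
ee_rot: [3.141, -0.001, -0.0]
wrist_force: [-0.2, 0.0, -0.1]
width: 0.0945
finger_force: 0.0
```

Run:
```python
from h import *
a=cv2.imread('pics/t0.png');b=cv2.imread('pics/s0.png')
f=lambda i,u,v,w:cv2.resize(i[v-w:v+w,u-w:u+w],(390,290) if 0 else (260,260),interpolation=cv2.INTER_CUBIC)
r1=np.hstack([f(a,150,207,26),f(a,268,192,26),f(a,371,232,26)])
r2=np.hstack([f(b,328,203,26),f(b,303,237,26),f(b,219,286,26)])
cv2.imwrite('pics/c0.png',np.vstack([r1,r2]))
for c in('top','side'):
  print(c,proj(c,[.546,.228,.107]),proj(c,[.5895,-.0265,.06]),proj(c,[.51,-.256,.054]))
```

```text
top [147.3 205. ] [269.3 191.3] [372.1 230.6]
side [330.5 173.2] [301.6 232.2] [218.  272.5]
```

View pics/c0.png

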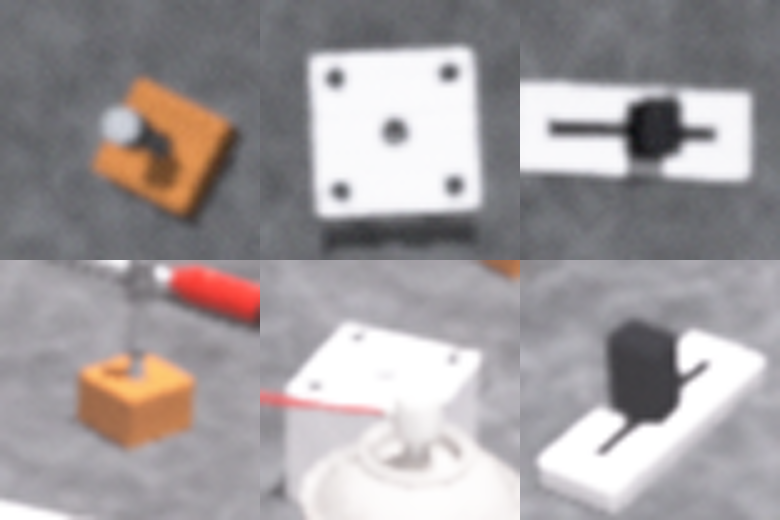

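Crops (5x): head top at about (148.3,206.2) in the top view; bore at (268.9,192.1) top and (301.9,233.9) side; tally top at (372,231).

Run:
```python
from h import *
print(unproj('top',[148.2,206.1],.107),unproj('top',[268.8,191.9],.06),unproj('side',[301.8,233.7],.06),unproj('top',[371.8,230.8],.054))
# shadow-free: stand hole in side at crop (135,372-260)
print(unproj('side',[302+135/5,177+110/5],.03))
# bore top face corners: screws
print([unproj('top',[242+x/5-.4,166+y/5-.4],.06) for x,y in((75,78),(189,72),(80,191),(194,185))])
```

```text
[0.5438 0.226  0.107 ] [ 0.5881 -0.0254  0.06  ] [ 0.5932 -0.0325  0.06  ] [ 0.5094 -0.2553  0.054 ]
[0.547  0.2247 0.03  ]
[array([0.611 , 0.0021, 0.06  ]), array([ 0.6153, -0.0479,  0.06  ]), array([ 0.5611, -0.0017,  0.06  ]), array([ 0.5653, -0.0514,  0.06  ])]
```

Emit:
play_rows:
  translation:
    - [0.5,-0.9,0]
    - [0.5,-0.9,0]
    - [0.5,-0.9,0]
    - [0.5,-0.9,0]
    - [0.5,-0.9,0]
    - [0.5,-0.9,0]
    - [0.4,-0.9,0]
    - [0,-0.8,0]
  twist:
    - [0,0,0]
    - [0,0,0]
    - [0,0,0]
    - [0,0,0]
    - [0,0,0]
    - [0,0,0]
    - [0,0,0]
    - [0,0,0]
  gripper: [1,1,1,1,1,1,1,1]

```text
time: 3.4
tool_pos: [0.5467, 0.2273, 0.4037]
ee_rot: [3.141, 0.0, -0.0]
wrist_force: [-0.1, -0.4, -0.1]
width: 0.0939
finger_force: 0.0
```

Emit:
play_rows:
  translation:
    - [-0.03,0.02,0.66]
    - [0,0,0.66]
    - [0,0,0.66]
    - [0,0,0.66]
    - [0,0,0.66]
    - [0,0,0]
    - [0,0,0]
    - [0,0,0]
  twist:
    - [0,0,0]
    - [0,0,0]
    - [0,0,0]
    - [0,0,0]
    - [0,0,0]
    - [0,0,0]
    - [0,0,0]
    - [0,0,0]
  gripper: [1,1,1,1,1,1,-1,-1]

```text
time: 4.2
tool_pos: [0.5449, 0.2248, 0.2748]
ee_rot: [-3.141, -0.003, -0.0]
wrist_force: [-0.5, 0.6, 0.3]
width: 0.0814
finger_force: 0.0
```

Emit:
play_rows:
  translation:
    - [0,0,0]
    - [0,0,0]
    - [0,0,0]
    - [0,0,0]
    - [0,0,0]
    - [0,0,0]
  twist:
    - [0,0,0]
    - [0,0,0]
    - [0,0,0]
    - [0,0,0]
    - [0,0,0]
    - [0,0,0]
  gripper: [-1,-1,-1,-1,-1,-1]

```text
time: 4.8
tool_pos: [0.5442, 0.2247, 0.2726]
ee_rot: [3.141, 0.0, -0.0]
wrist_force: [-0.0, 0.5, -0.5]
width: 0.0337
finger_force: 0.0
```

Emit:
play_rows:
  translation:
    - [0,0,0]
    - [0,0,0]
    - [0,0,0]
    - [0,0,0]
    - [0,0,0]
  twist:
    - [0,0,0]
    - [0,0,0]
    - [0,0,0]
    - [0,0,0]
    - [0,0,0]
  gripper: [-1,-1,-1,-1,-1]

```text
time: 5.3
tool_pos: [0.5442, 0.2249, 0.2726]
ee_rot: [-3.141, 0.0, -0.0]
wrist_force: [0.2, 2.3, -1.3]
width: 0.0155
finger_force: 30.0
```

Emit:
play_rows:
  translation:
    - [0,0,-0.3]
    - [0,0,-0.6]
    - [0,0,-0.8]
    - [0,0,-0.8]
    - [0.1,0.7,0]
    - [0.2,0.9,0]
    - [0.2,0.9,0]
    - [0.2,0.9,0]
  twist:
    - [0,0,0]
    - [0,0,0]
    - [0,0,0]
    - [0,0,0]
    - [0,0,0]
    - [0,0,0]
    - [0,0,0]
    - [0,0,0]
  gripper: [-1,-1,-1,-1,-1,-1,-1,-1]

```text
time: 6.1
tool_pos: [0.572, 0.0872, 0.3737]
ee_rot: [3.14, -0.0, 0.0]
wrist_force: [1.0, -0.4, -1.4]
width: 0.0153
finger_force: 30.0
```

Emit:
play_rows:
  translation:
    - [0.2,0.9,0]
    - [0.2,0.9,0]
    - [0,0.9,0]
    - [0,0.2,0.4]
    - [0,0,0.4]
    - [0,0,0]
    - [0,0,0]
  twist:
    - [0,0,0]
    - [0,0,0]
    - [0,0,0]
    - [0,0,0]
    - [0,0,0]
    - [0,0,0]
    - [0,0,0]
  gripper: [-1,-1,-1,-1,-1,-1,-1]

```text
time: 6.8
tool_pos: [0.5881, -0.0274, 0.3411]
ee_rot: [3.141, 0.001, -0.0]
wrist_force: [1.1, -0.4, -1.0]
width: 0.0155
finger_force: 30.0
```

Run:
```python
from h import *
o=robot.get_obs();p=o['tool_pos'];print(p,o['wrist_force'])
snap('side','s1.png',(262,150,342,260),5)
for n in('pin_tip','bore_mouth','pin_head','pin_groove'):print(n,[(r['centre'],r['score']) for r in robot.spot_point(n,'side')[:2]])
for h in(0,.04,.07): print(h,(proj('side',p+[0,0,-.2676+h])-[262,150])*5)
print((proj('side',[.5885,-.0255,.06])-[262,150])*5)
```

```text
[ 0.58805156 -0.02739589  0.34112038] [ 1.14924523 -0.42597015 -1.01993313]
pin_tip [([0.5919, -0.026, 0.073], 0.54)]
bore_mouth [([0.5882, -0.0278, 0.0579], 0.58)]
pin_head [([0.5895, -0.0244, 0.1592], 0.62), ([0.5894, -0.0254, 0.0781], 0.53)]
pin_groove [([0.588, -0.0263, 0.1156], 0.65)]
0 [195.  386.5]
0.04 [197.  311.5]
0.07 [198.5 253.5]
[197.  409.5]
```

View pics/s1.png

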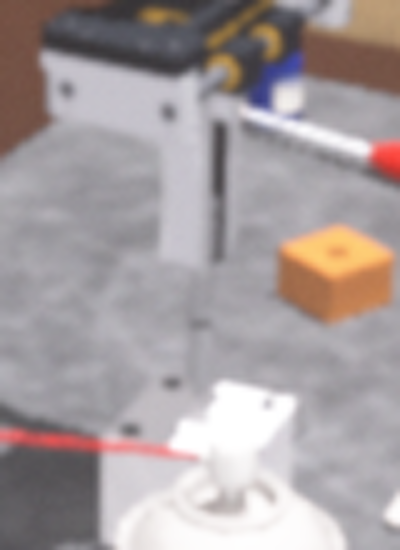

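Pin hangs upright over the bore (groove at crop (202,323), bore offset consistent with the same camera bias); mismatch is within about 1 mm. Lowering gently.

Emit:
play_rows:
  translation:
    - [0,-0.015,0.1]
    - [0,0,0.1]
    - [0,0,0.1]
    - [0,0,0.05]
    - [0,0,0.03]
    - [0,0,0]
  twist:
    - [0,0,0]
    - [0,0,0]
    - [0,0,0]
    - [0,0,0]
    - [0,0,0]
    - [0,0,0]
  gripper: [-1,-1,-1,-1,-1,-1]

```text
time: 7.65
tool_pos: [0.5881, -0.0267, 0.3251]
ee_rot: [-3.142, 0.001, -0.0]
wrist_force: [0.3, -0.8, -2.0]
width: 0.0156
finger_force: 30.0
```

Emit:
play_rows:
  translation:
    - [0,0,0.03]
    - [0,0,0.03]
    - [0,0,0]
  twist:
    - [0,0,0]
    - [0,0,0]
    - [0,0,0]
  gripper: [-1,-1,-1]

```text
time: 7.95
tool_pos: [0.5881, -0.0268, 0.3229]
ee_rot: [3.142, 0.0, -0.0]
wrist_force: [-1.2, 0.3, -2.4]
width: 0.0155
finger_force: 30.0
```

Emit:
play_rows:
  translation:
    - [0,0,0.03]
    - [0,0,0.03]
    - [0,0,0.03]
    - [0,0,0]
  twist:
    - [0,0,0]
    - [0,0,0]
    - [0,0,0]
    - [0,0,0]
  gripper: [-1,-1,-1,-1]

```text
time: 8.35
tool_pos: [0.5881, -0.0267, 0.3192]
ee_rot: [3.142, 0.0, -0.0]
wrist_force: [-0.7, -0.0, -0.9]
width: 0.0158
finger_force: 30.0
```

Emit:
play_rows:
  translation:
    - [0,0,0.03]
    - [0,0,0.03]
    - [0,0,0.03]
    - [0,0,0]
  twist:
    - [0,0,0]
    - [0,0,0]
    - [0,0,0]
    - [0,0,0]
  gripper: [-1,-1,-1,-1]

```text
time: 8.75
tool_pos: [0.5881, -0.0267, 0.3156]
ee_rot: [3.142, 0.0, -0.0]
wrist_force: [0.3, -0.4, -1.3]
width: 0.0154
finger_force: 30.0
```

Emit:
play_rows:
  translation:
    - [0,0,0.05]
    - [0,0,0.05]
    - [0,0,0.05]
    - [0,0,0]
  twist:
    - [0,0,0]
    - [0,0,0]
    - [0,0,0]
    - [0,0,0]
  gripper: [-1,-1,-1,-1]

```text
time: 9.15
tool_pos: [0.5882, -0.0267, 0.3105]
ee_rot: [3.141, -0.001, -0.0]
wrist_force: [-0.8, 0.1, 0.8]
width: 0.0155
finger_force: 30.0
```

Emit:
play_rows:
  translation:
    - [0,0,0.05]
    - [0,0,0.05]
    - [0,0,0.02]
    - [0,0,0]
  twist:
    - [0,0,0]
    - [0,0,0]
    - [0,0,0]
    - [0,0,0]
  gripper: [-1,-1,-1,-1]

```text
time: 9.55
tool_pos: [0.5882, -0.0267, 0.3053]
ee_rot: [3.141, -0.001, -0.0]
wrist_force: [-1.3, 0.6, 4.3]
width: 0.0154
finger_force: 30.0
```

Emit:
play_rows:
  translation:
    - [0,0,0.04]
    - [0,0,0.04]
    - [0,0,0.03]
    - [0,0,0.03]
    - [0,0,0]
  twist:
    - [0,0,0]
    - [0,0,0]
    - [0,0,0]
    - [0,0,0]
    - [0,0,0]
  gripper: [-1,-1,-1,-1,-1]

```text
time: 10.05
tool_pos: [0.5882, -0.0267, 0.2992]
ee_rot: [3.141, -0.0, -0.0]
wrist_force: [-0.1, -0.4, 2.7]
width: 0.0155
finger_force: 30.0
```

Emit:
play_rows:
  translation:
    - [0,0,0.02]
    - [0,0,0.02]
    - [0,0,0]
  twist:
    - [0,0,0]
    - [0,0,0]
    - [0,0,0]
  gripper: [-1,-1,-1]

```text
time: 10.35
tool_pos: [0.5882, -0.0267, 0.2978]
ee_rot: [3.141, -0.0, -0.0]
wrist_force: [-0.1, -0.2, 3.2]
width: 0.0154
finger_force: 30.0
```

Emit:
play_rows:
  translation:
    - [0,0,0.02]
    - [0,0,0.02]
    - [0,0,0]
  twist:
    - [0,0,0]
    - [0,0,0]
    - [0,0,0]
  gripper: [-1,-1,-1]

```text
time: 10.65
tool_pos: [0.5882, -0.0267, 0.2961]
ee_rot: [3.141, -0.0, -0.0]
wrist_force: [-0.5, 0.6, 4.6]
width: 0.0153
finger_force: 30.0
```

Emit:
play_rows:
  translation:
    - [0,0,0.02]
    - [0,0,0]
  twist:
    - [0,0,0]
    - [0,0,0]
  gripper: [-1,-1]

```text
time: 10.85
tool_pos: [0.5882, -0.0267, 0.2954]
ee_rot: [3.141, -0.0, -0.0]
wrist_force: [0.1, -0.3, 3.9]
width: 0.0153
finger_force: 30.0
```

Emit:
play_rows:
  translation:
    - [0,0,0.02]
    - [0,0,0.02]
    - [0,0,0]
  twist:
    - [0,0,0]
    - [0,0,0]
    - [0,0,0]
  gripper: [-1,-1,-1]

```text
time: 11.15
tool_pos: [0.5882, -0.0267, 0.2937]
ee_rot: [3.141, -0.0, -0.0]
wrist_force: [-0.1, 0.5, 4.4]
width: 0.0154
finger_force: 30.0
```

Emit:
play_rows:
  translation:
    - [0,0,0.02]
    - [0,0,0.02]
    - [0,0,0]
  twist:
    - [0,0,0]
    - [0,0,0]
    - [0,0,0]
  gripper: [-1,-1,-1]

```text
time: 11.45
tool_pos: [0.5882, -0.0268, 0.2921]
ee_rot: [3.141, 0.0, -0.0]
wrist_force: [0.4, -0.3, 4.7]
width: 0.0155
finger_force: 30.0
```

Emit:
play_rows:
  translation:
    - [0,0,0.02]
    - [0,0,0.02]
    - [0,0,0]
  twist:
    - [0,0,0]
    - [0,0,0]
    - [0,0,0]
  gripper: [-1,-1,-1]

```text
time: 11.75
tool_pos: [0.5882, -0.0268, 0.2905]
ee_rot: [3.141, 0.0, -0.0]
wrist_force: [-0.1, 0.4, 4.5]
width: 0.0156
finger_force: 30.0
```

Emit:
play_rows:
  translation:
    - [0,0,0.02]
    - [0,0,0.02]
    - [0,0,0]
  twist:
    - [0,0,0]
    - [0,0,0]
    - [0,0,0]
  gripper: [-1,-1,-1]

```text
time: 12.05
tool_pos: [0.5882, -0.0267, 0.2889]
ee_rot: [3.141, 0.0, -0.0]
wrist_force: [-0.3, -1.0, 4.3]
width: 0.0152
finger_force: 30.0
```

Emit:
play_rows:
  translation:
    - [0,0,0.02]
    - [0,0,0.02]
    - [0,0,0.02]
    - [0,0,0]
  twist:
    - [0,0,0]
    - [0,0,0]
    - [0,0,0]
    - [0,0,0]
  gripper: [-1,-1,-1,-1]

```text
time: 12.45
tool_pos: [0.5882, -0.0267, 0.2865]
ee_rot: [3.142, 0.0, -0.0]
wrist_force: [0.4, -0.9, 3.2]
width: 0.0158
finger_force: 30.0
```

Emit:
play_rows:
  translation:
    - [0,0,0.02]
    - [0,0,0.02]
    - [0,0,0]
  twist:
    - [0,0,0]
    - [0,0,0]
    - [0,0,0]
  gripper: [-1,-1,-1]

```text
time: 12.75
tool_pos: [0.5882, -0.0267, 0.2849]
ee_rot: [3.142, 0.0, -0.0]
wrist_force: [0.6, 0.2, 4.1]
width: 0.0156
finger_force: 30.0
```

Emit:
play_rows:
  translation:
    - [0,0,0.02]
    - [0,0,0.02]
    - [0,0,0]
  twist:
    - [0,0,0]
    - [0,0,0]
    - [0,0,0]
  gripper: [-1,-1,-1]

```text
time: 13.05
tool_pos: [0.5882, -0.0267, 0.2833]
ee_rot: [3.141, 0.0, -0.0]
wrist_force: [0.7, -1.0, 3.4]
width: 0.0154
finger_force: 30.0
```

Emit:
play_rows:
  translation:
    - [0,0,0.02]
    - [0,0,0.02]
    - [0,0,0]
  twist:
    - [0,0,0]
    - [0,0,0]
    - [0,0,0]
  gripper: [-1,-1,-1]

```text
time: 13.35
tool_pos: [0.5882, -0.0267, 0.2817]
ee_rot: [3.142, 0.0, -0.0]
wrist_force: [0.8, -0.5, 4.1]
width: 0.0152
finger_force: 30.0
```

Emit:
play_rows:
  translation:
    - [0,0,0.02]
    - [0,0,0.02]
    - [0,0,0]
  twist:
    - [0,0,0]
    - [0,0,0]
    - [0,0,0]
  gripper: [-1,-1,-1]

```text
time: 13.65
tool_pos: [0.5882, -0.0267, 0.2809]
ee_rot: [3.141, -0.001, -0.0]
wrist_force: [-0.7, 0.6, 6.0]
width: 0.0155
finger_force: 30.0
```

Emit:
play_rows:
  translation:
    - [0,0,0.01]
    - [0,0,0]
  twist:
    - [0,0,0]
    - [0,0,0]
  gripper: [-1,-1]

```text
time: 13.85
tool_pos: [0.5882, -0.0267, 0.2808]
ee_rot: [3.141, -0.001, -0.0]
wrist_force: [-0.1, -1.0, 7.4]
width: 0.0157
finger_force: 30.0
```

Emit:
play_rows:
  translation:
    - [0,0,0.02]
    - [0,0,0.01]
    - [0,0,0]
  twist:
    - [0,0,0]
    - [0,0,0]
    - [0,0,0]
  gripper: [-1,-1,-1]

```text
time: 14.15
tool_pos: [0.5883, -0.0267, 0.2807]
ee_rot: [3.141, -0.002, -0.0]
wrist_force: [-1.2, 0.5, 10.9]
width: 0.0151
finger_force: 30.0
```

Emit:
play_rows:
  translation:
    - [0,0,0.02]
    - [0,0,0.01]
    - [0,0,0]
    - [0,0,0]
  twist:
    - [0,0,0]
    - [0,0,0]
    - [0,0,0]
    - [0,0,0]
  gripper: [-1,-1,-1,-1]

```text
time: 14.55
tool_pos: [0.5883, -0.0267, 0.2806]
ee_rot: [3.141, -0.003, -0.0]
wrist_force: [-2.3, -0.1, 14.0]
width: 0.0153
finger_force: 30.0
```

Dead stop at about 46.8 mm. Easing off, then releasing and rising.

Emit:
play_rows:
  translation:
    - [0,0,-0.04]
    - [0,0,-0.04]
    - [0,0,0]
    - [0,0,0]
    - [0,0,0]
    - [0,0,0]
    - [0,0,0]
    - [0,0,0]
  twist:
    - [0,0,0]
    - [0,0,0]
    - [0,0,0]
    - [0,0,0]
    - [0,0,0]
    - [0,0,0]
    - [0,0,0]
    - [0,0,0]
  gripper: [-1,-1,-1,0,0,0,0,0]

```text
time: 15.35
tool_pos: [0.5881, -0.0267, 0.2802]
ee_rot: [-3.142, 0.001, -0.0]
wrist_force: [0.2, -0.1, 0.4]
width: 0.0463
finger_force: 0.0
```

Emit:
play_rows:
  translation:
    - [0,0,0]
    - [0,0,0]
    - [0,0,-0.3]
    - [0,0,-0.6]
    - [0,0,-0.9]
    - [0,0,-0.9]
    - [0,0,-0.9]
  twist:
    - [0,0,0]
    - [0,0,0]
    - [0,0,0]
    - [0,0,0]
    - [0,0,0]
    - [0,0,0]
    - [0,0,0]
  gripper: [0,0,0,0,0,0,0]

```text
time: 16.05
tool_pos: [0.5878, -0.0267, 0.4273]
ee_rot: [3.141, -0.001, -0.0]
wrist_force: [0.1, -0.5, -0.8]
width: 0.0468
finger_force: 0.0
```

Emit:
play_rows:
  translation:
    - [-0.3,0.9,0]
    - [-0.4,0.9,0]
    - [-0.4,0.9,0]
    - [-0.4,0.9,0]
    - [-0.4,0.9,0]
    - [0,0.9,0]
    - [0,0.3,0]
    - [0,0,0]
  twist:
    - [0,0,0]
    - [0,0,0]
    - [0,0,0]
    - [0,0,0]
    - [0,0,0]
    - [0,0,0]
    - [0,0,0]
    - [0,0,0]
  gripper: [0,0,0,0,0,0,0,0]

```text
time: 16.85
tool_pos: [0.5119, -0.256, 0.4251]
ee_rot: [3.142, -0.0, -0.003]
wrist_force: [0.1, 0.3, -0.2]
width: 0.0471
finger_force: 0.0
```

Run:
```python
from h import *
o=robot.get_obs();print(o['time'],o['tool_pos'])
i1=robot.snapshot('side')[...,::-1];i2=robot.snapshot('top')[...,::-1]
a=cv2.resize(i1[185:265,272:332],None,fx=6,fy=6,interpolation=2);b=cv2.resize(i2[152:232,238:298],None,fx=6,fy=6,interpolation=2)
cv2.imwrite('pics/c1.png',np.hstack([a,b]))
for n in('pin_groove','pin_head'):
  for c in('side','top'):print(n,c,[(r['centre'],r['score']) for r in robot.spot_point(n,c)[:2]])
print([((proj('side',[.5885,-.0265,.06+h])+[0,1.6]-[272,185])*6) for h in(0,.024,.056)])
print([(r['centre'],r['score']) for r in robot.spot_point('tally_grip','side')[:2]])
```

```text
16.85 [ 0.51188382 -0.25601932  0.42514166]
pin_groove side [([0.5877, -0.0253, 0.0576], 0.53)]
pin_groove top []
pin_head side [([0.732, -0.158, 0.0039], 0.7), ([0.5447, 0.2269, -0.0003], 0.69)]
pin_head top [([0.5845, -0.024, 0.0965], 0.4)]
[array([175.2, 292.2]), array([176.4, 239.4]), array([178.8, 166.8])]
[([0.5044, -0.2526, 0.037], 0.73)]
```

View pics/c1.png

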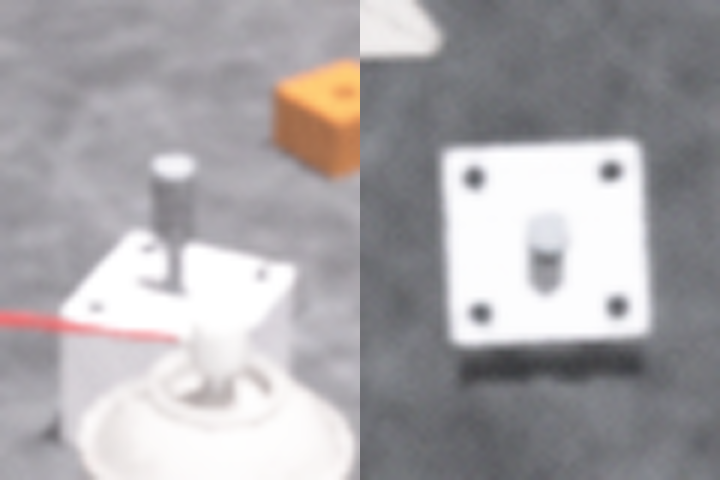

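The side view shows the pin standing upright, with head top at crop (174,165) and head underside at (175,240). That leaves about 24 mm of bare shank above the face and no ring visible, which matches the 46.8 mm depth. The ring is below the face, so the bore is deep enough and the tally goes left.

Emit:
play_rows:
  translation:
    - [-0.05,0,0.8]
    - [0,0,0.9]
    - [0,0,0.9]
    - [0,0,0.9]
    - [0,0,0.9]
    - [0,0,0.7]
    - [0,0,0]
    - [0,0,0]
  twist:
    - [0,0,0]
    - [0,0,0]
    - [0,0,0]
    - [0,0,0]
    - [0,0,0]
    - [0,0,0]
    - [0,0,0]
    - [0,0,0]
  gripper: [0,0,0,0,0,0,-0.45,-0.45]

```text
time: 18.0
tool_pos: [0.5104, -0.2543, 0.2211]
ee_rot: [-3.141, 0.0, 0.001]
wrist_force: [0.6, -0.3, -0.5]
width: 0.0344
finger_force: 0.0
```

Emit:
play_rows:
  translation:
    - [0,0,0]
    - [0,0,0]
    - [0,-0.1,0]
    - [0,-0.1,0]
    - [0,-0.1,0]
    - [0,-0.1,0]
    - [0,0,0]
  twist:
    - [0,0,0]
    - [0,0,0]
    - [0,0,0]
    - [0,0,0]
    - [0,0,0]
    - [0,0,0]
    - [0,0,0]
  gripper: [-0.45,-0.45,-0.45,-0.45,-0.45,-0.45,-0.45]

```text
time: 18.7
tool_pos: [0.5101, -0.2379, 0.2206]
ee_rot: [-3.141, 0.0, 0.001]
wrist_force: [-0.3, -0.1, 0.8]
width: 0.0256
finger_force: 0.2
```

Emit:
play_rows:
  translation:
    - [0,-0.1,0]
    - [0,-0.1,0]
    - [0,-0.1,0]
    - [0,0,0]
  twist:
    - [0,0,0]
    - [0,0,0]
    - [0,0,0]
    - [0,0,0]
  gripper: [-0.45,-0.45,-0.45,-0.45]

```text
time: 19.1
tool_pos: [0.5101, -0.226, 0.2204]
ee_rot: [-3.141, 0.001, 0.0]
wrist_force: [0.4, 0.5, 0.3]
width: 0.0258
finger_force: 0.0
```

Emit:
play_rows:
  translation:
    - [0,-0.07,0]
    - [0,-0.07,0]
    - [0,0,0]
  twist:
    - [0,0,0]
    - [0,0,0]
    - [0,0,0]
  gripper: [-0.45,-0.45,-0.45]

```text
time: 19.4
tool_pos: [0.5101, -0.221, 0.2205]
ee_rot: [3.141, 0.0, 0.0]
wrist_force: [0.2, -1.7, -0.9]
width: 0.0263
finger_force: 1.0
```

Emit:
play_rows:
  translation:
    - [0,-0.06,0]
    - [0,-0.06,0]
    - [0,0,0]
  twist:
    - [0,0,0]
    - [0,0,0]
    - [0,0,0]
  gripper: [-0.45,-0.45,-0.45]

```text
time: 19.7
tool_pos: [0.5099, -0.219, 0.2204]
ee_rot: [3.133, -0.0, -0.001]
wrist_force: [0.7, -13.2, -5.8]
width: 0.0258
finger_force: 6.3
```

Run:
```python
from h import *
print([(c,[(r['centre'],r['score']) for r in robot.spot_point('tally_grip',c)[:2]]) for c in('side','top')])
snap('side','s2.png',(182,225,262,305),7)
```

```text
[('side', [([0.5044, -0.2526, 0.037], 0.73)]), ('top', [])]
```

View pics/s2.png

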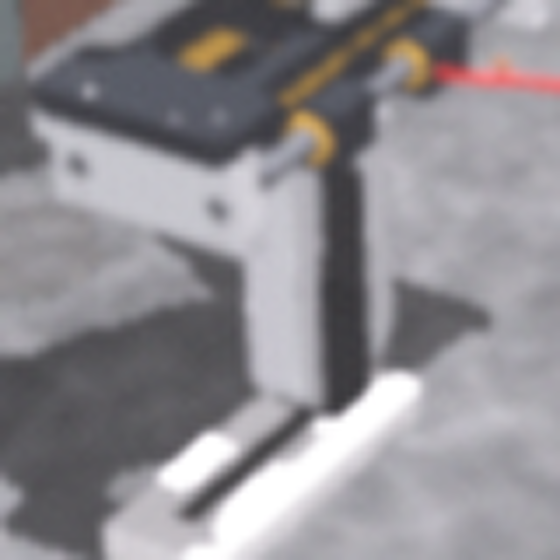

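The gripper stands near the left end of the track at (320,400), and the force rose to 13 N without further travel: the end stop. Backing off, opening, rising.

Emit:
play_rows:
  translation:
    - [0,0.1,0]
    - [0,0,0]
    - [0,0,0]
    - [0,0,0]
    - [0,0,0]
    - [0,0,-0.5]
    - [0,0,-0.9]
    - [0,0,-0.9]
  twist:
    - [0,0,0]
    - [0,0,0]
    - [0,0,0]
    - [0,0,0]
    - [0,0,0]
    - [0,0,0]
    - [0,0,0]
    - [0,0,0]
  gripper: [-0.45,0,0,0,0,0,0,0]

```text
time: 20.65
tool_pos: [0.5099, -0.2198, 0.3128]
ee_rot: [-3.14, 0.002, 0.0]
wrist_force: [-0.1, -1.5, 0.3]
width: 0.0471
finger_force: 0.0
```

Emit:
play_rows:
  translation:
    - [0,0,-0.9]
    - [0,0,-0.9]
    - [-0.5,0.9,0]
    - [-0.9,0.9,0]
    - [-0.9,0.9,0]
    - [-0.9,0.9,0]
    - [0,0,0]
  twist:
    - [0,0,0]
    - [0,0,0]
    - [0,0,0]
    - [0,0,0]
    - [0,0,0]
    - [0,0,0]
    - [0,0,0]
  gripper: [0,0,0,0,0,0,0]

```text
time: 21.35
tool_pos: [0.3805, -0.3656, 0.3847]
ee_rot: [3.14, 0.002, -0.008]
wrist_force: [-0.8, 1.1, -0.8]
width: 0.0473
finger_force: 0.0
```

Run:
```python
from h import *
i1=robot.snapshot('side')[...,::-1];i2=robot.snapshot('top')[...,::-1]
f=lambda i,u,v:cv2.resize(i[v-30:v+30,u-40:u+40],None,fx=4.5,fy=4.5,interpolation=2)
cv2.imwrite('pics/c2.png',np.vstack([np.hstack([f(i1,219,285),f(i2,368,232)]),np.hstack([f(i1,303,225),f(i2,268,192)])]))
```

```text
(no output)
```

View pics/c2.png

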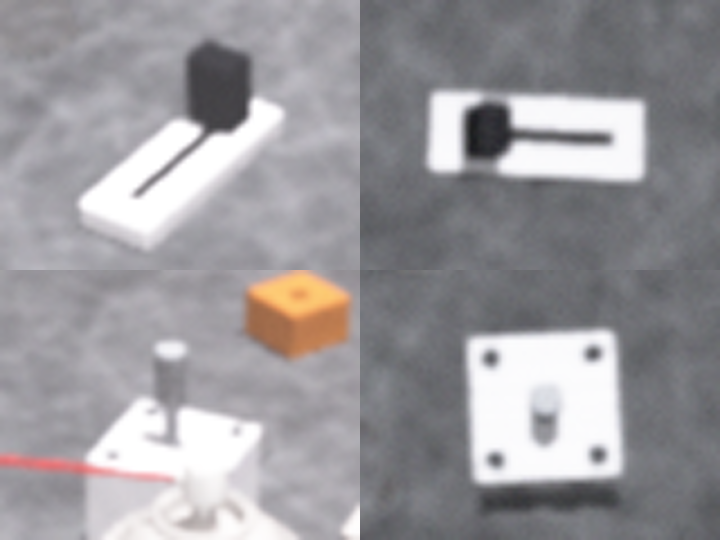

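The tally is at the left end of its slot (top crop about (486,130); slot free only on the right). The pin stands seated with no ring showing.

```bash
python3 -c "
from bench import robot
print(robot.close_job())"
```

```text
the job is handed in; nothing more can be done
None
```

The pin stands on the bottom of the bore, about 47 mm down and pressed with about 15 N. Its black ring is below the block's top face, so the bore is deep enough; I slid the tally all the way left and handed the job in.

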